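# Stirring rod from the rack into the mixing cup

### The job

Pull the stirring rod with the orange sleeve up out of the wooden rack and stand it in the blue cup, lowering its foot almost to the bottom of the cup before you let go, so that it is not dropped in; it may lean on the rim afterwards. Leave the green rod in the rack and keep the blue cup standing upright.

Things in the scene. Friction and masses are not known exactly. Their poses are not given: they have to be found in the camera images.
- orange_rod: Stirring rod: round aluminium stem, 10 mm diameter, 160 mm long; orange rubber sleeve, 16 mm diameter, over its top 70 mm (grip it there, e.g. 125 mm above the foot); about 35 g. Origin: centre of its foot (lower end); z axis along the rod towards the sleeve. It starts in a well of the rack, upright within 3 degrees, foot 10 mm and top 170 mm above the table.
- green_rod: The same rod with a green sleeve, standing in another well of the rack, 100 mm from the orange rod. It must stay there; its top stands 170 mm above the table, in the way of a rod carried lower over it. Origin: centre of its foot, z axis along the rod.
- rack: Fixed light wooden block, 70 mm (x) by 150 mm (y) by 70 mm high, with three round upright wells in a row along its y axis, at y = -50, 0 and +50 mm, each 13 mm in diameter and 60 mm deep. The two rods stand in the end wells, either way round; the middle one is empty. Origin: centre of its underside on the table; z up.
- blue_cup: Loose round blue ceramic cup, 100 mm tall, outside diameter 60 mm at the foot and 72 mm at the rim, wall 4 mm, bottom 6 mm thick, empty, about 350 g, standing on the table; the only blue cup (the others are white and shorter). Origin: centre of its underside; z up through the middle of the mouth.

How it is judged:
By the outcome, as a careful person would: the job done as asked, in the order asked, and still so for the second after the job is handed in, with the robot touching nothing.
It also fails if it takes over 45 s, if anything falls off the work surface, if the arm or the gripper's body presses on something with over 40 N, if the wrist force passes 120 N, or if a joint passes its speed limit or range.

### The arm

A 7-joint arm with a two-finger parallel gripper is mounted at the origin on the work surface. World frame = base frame: x ahead of the robot, y to its left, z up, the work surface at z = 0. Lengths are in mm, angles in rad, forces in N, time in s.
With the tool pointing down it reaches from about 425 to 1025 mm from the base axis. Payload 9.4 kg.
Tool frame: the origin (TCP) lies at the very end of the fingers, on their centre line; the grasp point (between the pads) lies env.grip_depth behind it (env.grip_depth is the distance from the TCP to the grasp point, in mm); z points along the fingers, y is the direction in which the jaws open and shut (so a half turn about z gives the same grasp; the last joint's range is limited). The gripper opens to 85 mm and grips with 20 to 120 N. Pads are 22 mm wide; open, the fingers measure 114 mm over their backs; the gripper's body (76 mm by 85 mm) begins 54 mm behind the grasp point. The pads swing forward as they close: fully open they stand 13 mm farther back than shut.
Start: joints at [-1.214, 0.599, -0.003, 1.599, 0.002, 0.943, -0.08], TCP at [304.737, 657.845, 231.275] pointing down, gripper open.
Joint ranges: [-2.57, 2.57], [-0.35, 1.97], [-1.29, 1.29], [0.11, 2.56], [-1.05, 4.19], [0.11, 1.86], [-2.63, 2.63]. Speed limits (rad/s): [2.22, 2.22, 3.01, 3.01, 3.14, 3.14, 3.14].

### API

Orientations are given as a unit quaternion [x, y, z, w].
In Python, from rig import env gives the robot as it stands.
- The arm moves only by the shell command python3 -m handwheel 'ROWS' [FORCE]. ROWS is JSON, a list of rows, each an object with "twist": the turn, a rotation vector about the tool's x, y, z in degrees, a list of three; "offset": the shift along the tool's x, y, z in cm, a list of three; "fingers": the closure, from 0 (fully open) to 1 (shut). A call has 1 to 10 rows; each row is the pose to reach, as a shift and turn from the pose measured when the call began, along the tool's axes at that moment; what a row does not reach only later rows make up. A row lasts 1/12 s, in which the tool goes at most 41.7 mm and 7.16 degrees, less where a joint would pass 70% of its speed; a pose out of reach is approached as far as the arm can. A call with a gripper value outside its range is refused whole. The fingers move at their own pace and stop on an object; FORCE is the grip in N (left out, the last holds). Time passes only in rows, so rows that repeat a pose let the fingers close. It gives the time, the measured TCP pose, the force and the opening at its end, in the units of the state.
- env.sense(): the state, without advancing time (a new reading comes with each control period).
- env.capture(name): name is "scene" or "top"; returns a dict with "image" (384x512x3 uint8, red, green, blue), "z_map" (384x512 float32, mm along the optical axis (not along the pixel's ray), 0 where there is no reading), "K" (3x3 intrinsics, pixels), "distortion" ([k1, k2, p1, p2, k3] as OpenCV has them; the pictures are not rectified), "pose" (4x4, takes a point from camera to world coordinates). Camera axes: x right, y down, z forward; pixel columns grow to the right and rows downward; lengths in mm; the calibration is good to about 2 mm. A picture is of the moment at which its call begins.
- env.job_done(): hands the job in, once; it reports no verdict.
The state is a dict: "clock": time; "q": joint angles; "qd": joint speeds; "effort": joint torques, N m; "eef_pos": TCP position; "tcp_rot": TCP orientation; "wrist_force": force on the tool from outside, world axes, zero at the start; "ft_torque": the same for the moment, N m; "finger_gap": finger opening in mm.
Only numpy, scipy, OpenCV 4.12 (cv2) and the standard library are available. Lean on these libraries where they do the work, as an engineer would, in place of code of your own. Each camera call takes 0.05 s, during which the arm holds its last target.

## Working session

There is one attempt and no reset: what is moved stays moved. The work goes in short steps, Python scripts to look and compute and a shell command to move; the robot and the scene stay as the last step left them, time stands still between calls to the robot, and variables do not carry over. Pictures are saved under pics/ and viewed, and the job is handed in when it is done.

```bash
ls; mkdir -p pics; cat > h.py <<'E'
import numpy as np,cv2
from rig import env
def cap(n,f):
    c=env.capture(n); cv2.imwrite('pics/'+f,c['image'][:,:,::-1]); np.savez('pics/'+f+'.npz',**c); return c
def cloud(c):
    K=np.array(c['K'],float);D=np.array(c['distortion'],float)
    h,w=c['z_map'].shape
    u,v=np.meshgrid(np.arange(w),np.arange(h))
    p=cv2.undistortPoints(np.stack([u,v],-1).reshape(-1,1,2).astype(float),K,D).reshape(h,w,2)
    z=c['z_map'].astype(float)
    P=np.stack([p[...,0]*z,p[...,1]*z,z],-1)
    T=np.array(c['pose']); return P@T[:3,:3].T+T[:3,3]
E
python3 - <<'E'
from h import *
for n in('scene','top'):
    c=cap(n,n+'0.png'); print(np.round(c['pose'],3))
print(env.sense(),env.grip_depth)
E
```

```text
pics
[[ 2.510000e-01  5.900000e-01 -7.670000e-01  1.202327e+03]
 [ 9.680000e-01 -1.510000e-01  2.010000e-01 -1.942130e+02]
 [ 3.000000e-03 -7.930000e-01 -6.090000e-01  6.194370e+02]
 [ 0.000000e+00  0.000000e+00  0.000000e+00  1.000000e+00]]
[[ 1.600000e-02 -9.920000e-01  1.280000e-01  3.773910e+02]
 [-1.000000e+00 -1.800000e-02 -1.500000e-02  4.792000e+00]
 [ 1.700000e-02 -1.280000e-01 -9.920000e-01  1.026405e+03]
 [ 0.000000e+00  0.000000e+00  0.000000e+00  1.000000e+00]]
{'clock': 0.1, 'q': array([-1.21374482,  0.60007418, -0.00253776,  1.60002454,  0.00176901,
        0.94286195, -0.07979462]), 'qd': array([-6.78689403e-04, -5.18522406e-04, -8.51759446e-05, -2.95219535e-03,
       -1.45535940e-03, -4.71731676e-04,  6.59066226e-04]), 'effort': array([ 6.25545144e-03, -7.77988744e+01,  1.57047641e+00, -2.58622867e+01,
        1.27252360e-02,  5.42719237e-03, -1.51135509e-05]), 'eef_pos': array([304.54047313, 657.499973  , 230.49142034]), 'tcp_rot': array([ 2.15159557e-01,  9.76578670e-01, -6.76279433e-04, -9.47601710e-05]), 'wrist_force': array([-0.14612947, -0.28380509, -0.44539839]), 'ft_torque': array([ 0.04601783, -0.00173241,  0.05337247]), 'finger_gap': 85.61035415527573} 18.700000000000003
```

View pics/scene0.png

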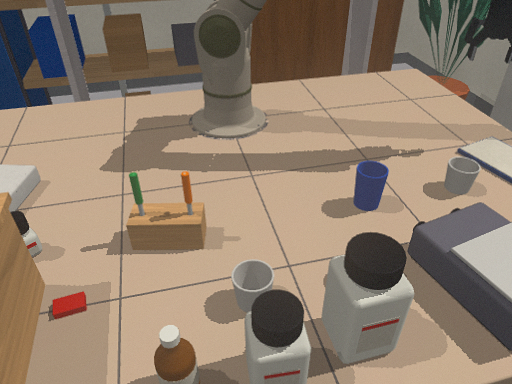

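View pics/top0.png

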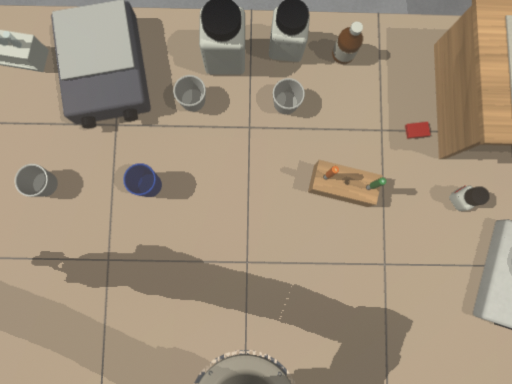

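The scene view has the orange sleeve at (187,188), the green at (137,188) and the blue cup at (370,186). The top view has orange at (333,172), green at (379,183) and the cup mouth at (142,180).

```bash
cat > m.py <<'E'
from h import *
def meas(f,n):
    c=np.load(f'pics/{f}.npz'); W=cloud(c); hsv=cv2.cvtColor(c['image'],cv2.COLOR_RGB2HSV).astype(int)
    H,S,V=hsv[...,0],hsv[...,1],hsv[...,2]; z=c['z_map']
    x,y,Z=W[...,0],W[...,1],W[...,2]; reg=(z>0)&(x>300)&(x<900)&(y>-400)&(y<400)
    cam=np.array(c['pose'])[:3,3]
    for nm,m in dict(orange=(H<11)&(S>185)&(Z>95)&(Z<190),green=(H>45)&(H<80)&(S>120)&(Z>90)&(Z<190)).items():
        m=m&reg; P=W[m]
        if len(P)<5: print(n,nm,len(P)); continue
        # push 8mm inward from surface toward axis (approx horizontally for side)
        d=np.median(P,0)-cam; d[2]=0; d/=np.linalg.norm(d)
        print(n,nm,len(P),'px',np.argwhere(m).mean(0)[::-1].round(),'min',P.min(0).round(),'max',P.max(0).round(),'med',np.median(P,0).round(1),'dir',d.round(2))
        for a in range(95,185,10):
            q=P[(P[:,2]>=a)&(P[:,2]<a+10)]
            if len(q): print('   z',a,len(q),np.median(q,0).round(1))
    m=reg&(H>105)&(H<130)&(S>110)&(Z>5)&(Z<120); P=W[m]
    print(n,'cup',len(P),P.min(0).round(),P.max(0).round())
    q=P[P[:,2]>93]
    if len(q)>5:
        (cx,cy),r=cv2.minEnclosingCircle(q[:,:2].astype(np.float32)); print('  rim',len(q),cx,cy,r, q[:,2].max())
        A=np.c_[2*q[:,:2],np.ones(len(q))]; s=np.linalg.lstsq(A,(q[:,:2]**2).sum(1),rcond=None)[0]; print('  lsq',s[:2],np.sqrt(s[2]+s[0]**2+s[1]**2))
    m=reg&(Z>64)&(Z<76)&(H>8)&(H<25)&(y<0)&(x>350); P=W[m][:,:2].astype(np.float32)
    if len(P)>20: print(n,'rack',len(P),cv2.minAreaRect(P))
E
python3 - <<'E'
from m import *
meas('top0.png','top');meas('scene0.png','scene')
a=cv2.imread('pics/top0.png')[135:225,290:400]; b=cv2.imread('pics/scene0.png')[150:260,110:220]
cv2.imwrite('pics/z0.png',np.hstack([cv2.resize(a,(390,400),interpolation=2),cv2.resize(b,(400,400),interpolation=2)]))
E
```

```text
top orange 0
top green 0
top cup 52 [477. 204.  43.] [535. 264. 103.]
  rim 50 509.30908203125 237.25808715820312 33.422603607177734 103.18504963313296
  lsq [510.21291153 238.33038078] 32.73572115437089
top rack 1943 ((676.8904418945312, -174.06979370117188), (450.1936950683594, 223.31137084960938), 8.371906280517578)
scene orange 43 px [381. 324.] min [892.  37.  98.] max [894.  92. 104.] med [892.8  66.2 101.9] dir [-0.77  0.64  0.  ]
   z 95 43 [892.8  66.2 101.9]
scene green 24 px [134. 176.] min [ 504. -279.  114.] max [ 513. -267.  172.] med [ 510.6 -272.   170.6] dir [-0.99 -0.11  0.  ]
   z 105 1 [ 511.3 -268.   113.8]
   z 125 1 [ 510.8 -268.4  133.6]
   z 155 1 [ 511.3 -268.9  162.9]
   z 165 21 [ 509.3 -273.1  170.8]
scene cup 217 [476. 204.   5.] [548. 275. 103.]
  rim 122 511.66424560546875 239.39320373535156 36.39485168457031 103.1460694297723
  lsq [512.4085417  239.97973031] 33.36930601131391
scene rack 2240 ((675.0010986328125, -173.57861328125), (441.4015808105469, 226.19049072265625), 7.311217784881592)
```

View pics/z0.png

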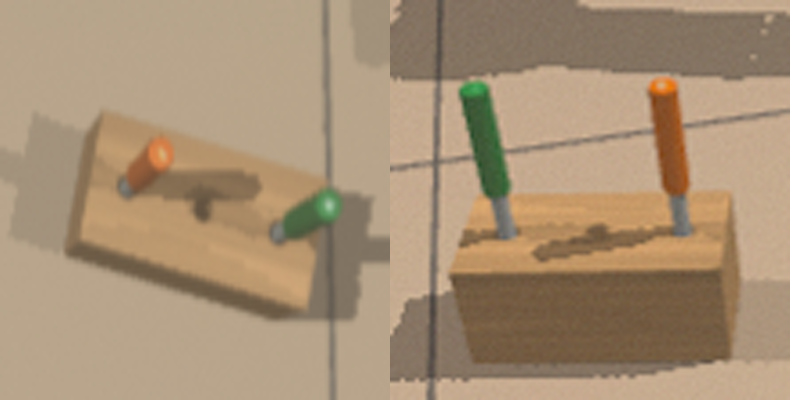

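```bash
cat > rod.py <<'E'
from h import *
def rays(c,px):
    p=cv2.undistortPoints(np.array(px,float).reshape(-1,1,2),np.array(c['K'],float),np.array(c['distortion'],float)).reshape(-1,2)
    T=np.array(c['pose']); return T[:3,3],np.c_[p,np.ones(len(p))]@T[:3,:3].T
def onz(c,px,z):
    o,d=rays(c,px); return o+d*((z-o[2])/d[:,2])[:,None]
def proj(c,P):
    T=np.linalg.inv(np.array(c['pose'])); P=np.asarray(P,float)
    return cv2.projectPoints(P,cv2.Rodrigues(T[:3,:3])[0],T[:3,3],np.array(c['K'],float),np.array(c['distortion'],float))[0].reshape(-1,2)
def mask(c,col,box):
    h=cv2.cvtColor(c['image'],cv2.COLOR_RGB2HSV).astype(int)
    if col=='o': m=(h[...,0]<=12)&(h[...,1]>150)
    if col=='g': m=(h[...,0]>45)&(h[...,0]<80)&(h[...,1]>90)
    if col=='b': m=(h[...,0]>105)&(h[...,0]<130)&(h[...,1]>90)
    k=np.zeros_like(m); x0,y0,x1,y1=box; k[y0:y1,x0:x1]=1; return m&k
def hull(P,c,shape):
    q=cv2.convexHull(np.round(proj(c,P)*16).astype(np.int32)); im=np.zeros(shape,np.uint8); cv2.fillConvexPoly(im,q,1,cv2.LINE_AA,4); return im
def sleeve(foot,tilt,a,b,r):
    ax=np.array([tilt[0],tilt[1],1.]);ax/=np.linalg.norm(ax); t=np.linspace(0,2*np.pi,24,endpoint=False)
    R=cv2.Rodrigues(np.cross([0,0,1.],ax))[0]
    return np.vstack([np.c_[r*np.cos(t),r*np.sin(t),0*t+h]@R.T for h in(a,b)])+foot
def softhull(P,c,box):
    x0,y0,x1,y1=box; q=cv2.convexHull(np.float32((proj(c,P)-[x0,y0]+.5)*8)).astype(np.int32)
    im=np.zeros(((y1-y0)*8,(x1-x0)*8),np.float32); cv2.fillConvexPoly(im,q,1); return cv2.resize(im,(x1-x0,y1-y0),interpolation=cv2.INTER_AREA)
E
python3 - <<'E'
from rod import *
from scipy.optimize import minimize
T=np.load('pics/top0.png.npz');S=np.load('pics/scene0.png.npz')
bx={'o':[(T,(310,155,350,190)),(S,(170,160,205,210))],'g':[(T,(360,165,395,200)),(S,(120,160,155,210))],'b':[(T,(110,150,175,210)),(S,(340,150,400,220))]}
rims={}
for col in'og':
    ms=[(c,b,mask(c,col,b)[b[1]:b[3],b[0]:b[2]].astype(np.float32)) for c,b in bx[col]]
    print(col,[m.sum() for *_,m in ms])
    def f(p): return sum(((cv2.GaussianBlur(softhull(sleeve([p[0],p[1],10],p[2:4]/300,90,160,8),c,b)-m,(0,0),1))**2).sum() for c,b,m in ms)
    tp=onz(T,[[np.argwhere(mask(T,col,bx[col][0][1])).mean(0)[::-1]]],135)[0]
    s=minimize(f,[tp[0],tp[1],0,0],method='Nelder-Mead',options=dict(initial_simplex=np.array([[tp[0],tp[1],0,0]]+[[tp[0]+8*(i==0),tp[1]+8*(i==1),10*(i==2),10*(i==3)] for i in range(4)])))
    p=s.x;print(col,s.fun,'foot',p[:2],'tilt deg',np.degrees(p[2:]/300),'at125',p[:2]+125*p[2:]/300)
ms=[(c,b,mask(c,'b',b)[b[1]:b[3],b[0]:b[2]].astype(np.float32)) for c,b in bx['b']]
def cup(x,y):
    return np.vstack([sleeve([x,y,0],(0,0),0,0,30),sleeve([x,y,0],(0,0),100,100,36)])
def f(p): return sum(((cv2.GaussianBlur(softhull(cup(*p),c,b)-m,(0,0),1))**2).sum() for c,b,m in ms)
s=minimize(f,[511,239],method='Nelder-Mead',options=dict(initial_simplex=[[511,239],[519,239],[511,247]]));print('cup',s.x,s.fun,[m.sum() for *_,m in ms])
print('hole',onz(T,[[346.5,181]],70))
E
```

```text
o [np.float32(52.0), np.float32(112.0)]
o 101.77976989746094 foot [ 529.49623368 -181.60815219] tilt deg [0.04803734 1.53496661] at125 [ 529.6010349  -178.25937454]
g [np.float32(20.0), np.float32(210.0)]
g 85.47223663330078 foot [ 504.6882793  -278.01914224] tilt deg [0.07475757 1.69533012] at125 [ 504.85137502 -274.32050568]
cup [510.99858999 241.19841361] 763.2088623046875 [np.float32(165.0), np.float32(1175.0)]
hole [[ 518.49512816 -226.08884449   70.        ]]
```

```bash
cat > go.py <<'E'
import sys,json
from h import *
from scipy.spatial.transform import Rotation as R
# target tcp xyz(mm), jaw yaw deg, tool pointing down
def rel(x,y,z,yaw):
    s=env.sense(); R0=R.from_quat(s['tcp_rot']); y_=np.array([np.cos(np.radians(yaw)),np.sin(np.radians(yaw)),0])
    c=[]
    for sg in(1,-1):
        yy=y_*sg; zz=np.array([0,0,-1.]); Rt=R.from_matrix(np.c_[np.cross(yy,zz),yy,zz]); c.append((R0.inv()*Rt).as_rotvec(degrees=True))
    tw=min(c,key=np.linalg.norm); off=R0.inv().apply(np.array([x,y,z])-s['eef_pos'])/10
    print('clock',round(s['clock'],2),'tcp',s['eef_pos'].round(1),'q',s['q'].round(2),'F',s['wrist_force'].round(1),'gap',round(s['finger_gap'],1)); print('tool z',R0.as_matrix()[:,2].round(3),'twist',tw.round(1),'offset cm',off.round(2))
if __name__=='__main__': rel(*map(float,sys.argv[1:5]))
E
python3 go.py 529.5 -178.5 250 -14.6
```

```text
clock 0.1 tcp [304.5 657.5 230.5] q [-1.21  0.6  -0.    1.6   0.    0.94 -0.08] F [-0.1 -0.3 -0.4] gap 85.6
tool z [-0.    -0.001 -1.   ] twist [-0.1  0.1 79.8] offset cm [-55.55 -66.41  -1.85]
```

```bash
python3 -m handwheel '[{"twist":[0,0,2],"offset":[-1.2,-1.4,-0.2],"fingers":0},{"twist":[0,0,6],"offset":[-3.4,-4.0,-0.4],"fingers":0},{"twist":[0,0,9],"offset":[-5.6,-6.6,-0.6],"fingers":0},{"twist":[0,0,12],"offset":[-7.8,-9.3,-0.8],"fingers":0},{"twist":[0,0,15],"offset":[-10,-12,-1],"fingers":0},{"twist":[0,0,18],"offset":[-12.2,-14.6,-1.2],"fingers":0},{"twist":[0,0,21],"offset":[-14.4,-17.2,-1.4],"fingers":0},{"twist":[0,0,24],"offset":[-16.6,-19.9,-1.6],"fingers":0},{"twist":[0,0,27],"offset":[-18.8,-22.5,-1.8],"fingers":0},{"twist":[0,0,30],"offset":[-20.5,-24.5,-1.9],"fingers":0}]' 30; python3 go.py 529.5 -178.5 250 -14.6
```

```text
clock: 0.93
eef_pos: [388.0, 346.0, 250.0]
tcp_rot: [0.462, 0.887, -0.001, 0.0]
wrist_force: [0.7, -0.0, -0.5]
finger_gap: 85.6
clock 0.93 tcp [388. 346. 250.] q [-0.95  0.33  0.15  2.05 -0.07  0.76 -0.15] F [ 0.7 -0.  -0.5] gap 85.6
tool z [-0.001 -0.002 -1.   ] twist [-0.1  0.1 49.5] offset cm [-51.11 -18.42   0.1 ]
```

```bash
python3 -m handwheel '[{"twist":[0,0,3],"offset":[-3,-1.1,0],"fingers":0},{"twist":[0,0,6],"offset":[-6.2,-2.2,0],"fingers":0},{"twist":[0,0,10],"offset":[-9.4,-3.4,0],"fingers":0},{"twist":[0,0,14],"offset":[-12.6,-4.5,0],"fingers":0},{"twist":[0,0,18],"offset":[-15.8,-5.7,0],"fingers":0},{"twist":[0,0,22],"offset":[-19,-6.8,0],"fingers":0},{"twist":[0,0,26],"offset":[-22.2,-8,0],"fingers":0},{"twist":[0,0,30],"offset":[-25.4,-9.2,0],"fingers":0},{"twist":[0,0,34],"offset":[-28.6,-10.3,0],"fingers":0},{"twist":[0,0,37],"offset":[-31,-11.2,0],"fingers":0}]'; python3 go.py 529.5 -178.5 250 -14.6
```

```text
clock: 1.77
eef_pos: [473.8, 25.0, 250.7]
tcp_rot: [0.722, 0.692, -0.001, 0.001]
wrist_force: [0.3, -0.3, -1.0]
finger_gap: 85.3
clock 1.77 tcp [473.8  25.  250.7] q [-0.49  0.29  0.4   2.15 -0.16  0.73 -0.02] F [ 0.3 -0.3 -1. ] gap 85.3
tool z [-0.    -0.003 -1.   ] twist [ 0.   0.1 12.2] offset cm [-20.1    6.41   0.12]
```

```bash
python3 -m handwheel '[{"twist":[0,0,2],"offset":[-3,1,0],"fingers":0},{"twist":[0,0,4],"offset":[-6,1.9,0],"fingers":0},{"twist":[0,0,6],"offset":[-9,2.9,0],"fingers":0},{"twist":[0,0,8],"offset":[-12,3.8,0],"fingers":0},{"twist":[0,0,10],"offset":[-15,4.8,0.1],"fingers":0},{"twist":[0,0,12.2],"offset":[-18,5.7,0.1],"fingers":0},{"twist":[0,0,12.2],"offset":[-20.1,6.4,0.1],"fingers":0},{"twist":[0,0,12.2],"offset":[-20.1,6.4,0.1],"fingers":0},{"twist":[0,0,12.2],"offset":[-20.1,6.4,0.1],"fingers":0}]'; python3 go.py 529.5 -178.5 116 -14.6
python3 - <<'E'
from rod import *
c=cap('scene','s1.png');t=cap('top','t1.png')
a=cv2.resize(cv2.cvtColor(c['image'][60:260,80:280],4),(400,400)); b=cv2.resize(cv2.cvtColor(t['image'][120:240,260:380],4),(400,400))
cv2.imwrite('pics/z1.png',np.hstack([a,b]))
E
```

```text
clock: 2.52
eef_pos: [529.1, -179.7, 249.8]
tcp_rot: [0.792, 0.611, -0.001, 0.001]
wrist_force: [-0.1, 0.9, -0.3]
finger_gap: 85.2
clock 2.52 tcp [ 529.1 -179.7  249.8] q [-0.11  0.41  0.47  1.98 -0.25  0.81  0.24] F [-0.1  0.9 -0.3] gap 85.2
tool z [-0.001 -0.003 -1.   ] twist [-0.   0.2 -0.1] offset cm [ 0.17  0.02 13.38]
```

View pics/z1.png

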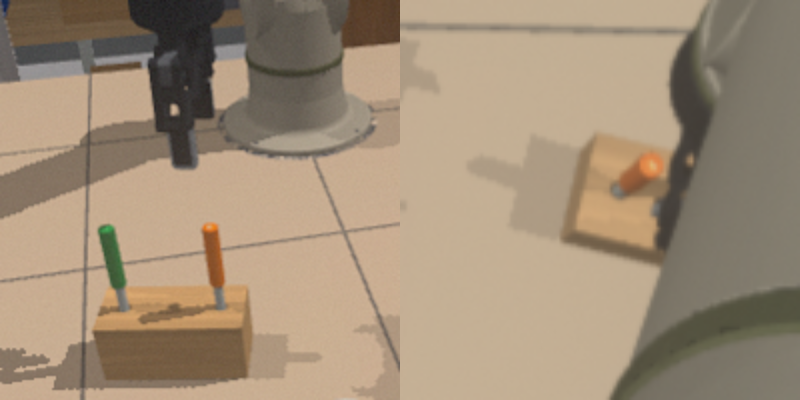

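The crop shows the fingertip at about scene pixel (171,142), left of the orange rod at (186,185), and the top view shows the gripper nearer the green rod. I'll check that against the projected TCP before going down.

```bash
python3 - <<'E'
from rod import *
for f in('s1.png','t1.png','scene0.png','top0.png'):
    c=np.load('pics/%s.npz'%f); print(f,'tcp',proj(c,[[529.1,-179.7,249.8]]).round(0),'rodtop/foot70',proj(c,[[529.5,-177.4,170],[529.5,-180,70],[504.9,-273,170],[504.7,-276,70]]).round(0).tolist())
c=np.load('pics/s1.png.npz');W=cloud(c)
for v in(120,130,135,140,142): print(v,W[v,160:180:4].round(0).tolist())
for f in('s1.png','t1.png','scene0.png','top0.png'):
    c=np.load('pics/%s.npz'%f)
    print(f,[np.argwhere(mask(c,'o',b)).mean(0)[::-1].round(1) for b in([(170,160,205,210)] if f[0]=='s' else [(310,155,350,190)])])
E
```

```text
s1.png tcp [[178. 137.]] rodtop/foot70 [[184.0, 173.0], [188.0, 213.0], [133.0, 173.0], [141.0, 213.0]]
t1.png tcp [[345. 161.]] rodtop/foot70 [[334.0, 168.0], [326.0, 176.0], [381.0, 181.0], [368.0, 187.0]]
scene0.png tcp [[178. 137.]] rodtop/foot70 [[184.0, 173.0], [188.0, 213.0], [133.0, 173.0], [141.0, 213.0]]
top0.png tcp [[345. 161.]] rodtop/foot70 [[334.0, 168.0], [326.0, 176.0], [381.0, 181.0], [368.0, 187.0]]
120 [[596.0, -205.0, 321.0], [597.0, -199.0, 320.0], [598.0, -193.0, 320.0], [604.0, -186.0, 322.0], [584.0, -180.0, 311.0]]
130 [[20.0, -220.0, 3.0], [572.0, -201.0, 290.0], [581.0, -195.0, 294.0], [585.0, -189.0, 295.0], [577.0, -182.0, 290.0]]
135 [[51.0, -221.0, 2.0], [53.0, -210.0, 1.0], [583.0, -196.0, 285.0], [585.0, -190.0, 286.0], [579.0, -183.0, 282.0]]
140 [[83.0, -223.0, 3.0], [85.0, -212.0, 2.0], [582.0, -197.0, 276.0], [583.0, -191.0, 275.0], [580.0, -184.0, 273.0]]
142 [[95.0, -224.0, 3.0], [97.0, -212.0, 2.0], [579.0, -198.0, 270.0], [580.0, -191.0, 270.0], [581.0, -185.0, 269.0]]
s1.png [array([186.3, 188.1])]
t1.png [array([332.1, 170.6])]
scene0.png [array([186.2, 188.7])]
top0.png [array([332.7, 170.3])]
```

The visible near finger measures (582,-191) at its tip. The TCP plus the open half-gap predicts (579,-193), so the arm and camera agree. I'll check the rod position once by depth, then descend.

```bash
python3 - <<'E'
from rod import *
c=np.load('pics/s1.png.npz');W=cloud(c)
for v in range(174,214,4):
    r=W[v,180:196]; k=(r[:,0]>495)&(r[:,2]>60); print(v,np.flatnonzero(k)+180,r[k].mean(0).round(1) if k.any() else '')
E
python3 go.py 529.5 -177 116 -14.6
```

```text
174 [180 181 182 183 184 185 186 187 188] [ 531.8 -177.9  170.4]
178 [181 182 183 184 185 186 187 188] [ 534.4 -178.   162.8]
182 [182 183 184 185 186 187 188 189] [ 534.1 -177.2  153. ]
186 [182 183 184 185 186 187 188 189] [ 533.1 -178.2  142.8]
190 [183 184 185 186 187 188 189 190] [ 533.9 -177.4  133.4]
194 [183 184 185 186 187 188 189 190] [ 533.8 -178.5  123.7]
198 [184 185 186 187 188 189 190 191] [ 533.3 -177.6  113.1]
202 [185 186 187 188 189 190 193] [ 528.6 -177.    99.1]
206 [180 181 182 183 184 185 186 187 188 189 190 191 192 193 194 195] [ 513.3 -179.4   77.1]
210 [180 181 182 183 184 185 186 187 188 189 190 191 192 193 194 195] [ 523.1 -180.8   74.3]
clock 2.62 tcp [ 529.  -177.6  249.8] q [-0.12  0.41  0.47  1.99 -0.25  0.81  0.24] F [-0.2  1.3 -1. ] gap 85.1
tool z [-0.001 -0.002 -1.   ] twist [-0.   0.1  0. ] offset cm [ 0.09  0.05 13.38]
```

```bash
python3 -m handwheel '[{"twist":[0,0,0],"offset":[0,0,1.5],"fingers":0},{"twist":[0,0,0],"offset":[0,0,3.5],"fingers":0},{"twist":[0,0,0],"offset":[0,0,5.5],"fingers":0},{"twist":[0,0,0],"offset":[0,0,7.5],"fingers":0},{"twist":[0,0,0],"offset":[0,0,9.5],"fingers":0},{"twist":[0,0,0],"offset":[0,0,11.5],"fingers":0},{"twist":[0,0,0],"offset":[0,0,12.8],"fingers":0},{"twist":[0,0,0],"offset":[0,0,13.4],"fingers":0},{"twist":[0,0,0],"offset":[0,0,13.4],"fingers":0},{"twist":[0,0,0],"offset":[0,0,13.4],"fingers":0}]'; python3 go.py 528 -178 116 -14.6
```

```text
clock: 3.45
eef_pos: [528.9, -177.2, 116.1]
tcp_rot: [0.791, 0.612, -0.001, 0.0]
wrist_force: [0.3, -0.5, -0.4]
finger_gap: 85.4
clock 3.45 tcp [ 528.9 -177.2  116.1] q [-0.01  0.59  0.34  2.1  -0.38  0.52  0.36] F [ 0.3 -0.5 -0.4] gap 85.4
tool z [-0.001 -0.002 -1.   ] twist [-0.1  0.1  0.1] offset cm [-0.1  -0.07  0.01]
```

```bash
python3 -m handwheel '[{"twist":[0,0,0],"offset":[-0.1,-0.1,0],"fingers":0.2},{"twist":[0,0,0],"offset":[-0.1,-0.1,0],"fingers":0.4},{"twist":[0,0,0],"offset":[-0.1,-0.1,0],"fingers":0.6},{"twist":[0,0,0],"offset":[-0.1,-0.1,0],"fingers":0.8},{"twist":[0,0,0],"offset":[-0.1,-0.1,0],"fingers":1},{"twist":[0,0,0],"offset":[-0.1,-0.1,0],"fingers":1},{"twist":[0,0,0],"offset":[-0.1,-0.1,0],"fingers":1},{"twist":[0,0,0],"offset":[-0.1,-0.1,0],"fingers":1},{"twist":[0,0,0],"offset":[-0.1,-0.1,0],"fingers":1},{"twist":[0,0,0],"offset":[-0.1,-0.1,0],"fingers":1}]' 40; python3 go.py 528 -178 116 -14.6
```

```text
clock: 4.28
eef_pos: [528.1, -178.0, 116.4]
tcp_rot: [0.791, 0.612, -0.001, 0.001]
wrist_force: [-0.1, 0.2, 5.2]
finger_gap: 15.0
clock 4.28 tcp [ 528.1 -178.   116.4] q [-0.01  0.59  0.34  2.1  -0.38  0.52  0.36] F [-0.1  0.2  5.2] gap 15.0
tool z [-0.001 -0.002 -1.   ] twist [-0.   0.1  0.1] offset cm [ 0.   -0.01  0.04]
```

The opening stopped at 15.0 mm, so it has the 16 mm sleeve. Lifting.

```bash
python3 -m handwheel '[{"twist":[0,0,0],"offset":[0,0,-0.5],"fingers":1},{"twist":[0,0,0],"offset":[0,0,-1.5],"fingers":1},{"twist":[0,0,0],"offset":[0,0,-3],"fingers":1},{"twist":[0,0,0],"offset":[0,0,-4.5],"fingers":1},{"twist":[0,0,0],"offset":[0,0,-6],"fingers":1},{"twist":[0,0,0],"offset":[0,0,-8],"fingers":1},{"twist":[0,0,0],"offset":[0,0,-10],"fingers":1},{"twist":[0,0,0],"offset":[0,0,-12],"fingers":1},{"twist":[0,0,0],"offset":[0,0,-14],"fingers":1},{"twist":[0,0,0],"offset":[0,0,-15.5],"fingers":1}]'; python3 go.py 511 240 290 41
python3 - <<'E'
from rod import *
c=cap('scene','s2.png');t=cap('top','t2.png')
a=cv2.resize(c['image'][60:260,80:280],(500,500)); cv2.imwrite('pics/z2.png',a[:,:,::-1])
E
```

```text
clock: 5.12
eef_pos: [528.0, -178.0, 273.7]
tcp_rot: [0.791, 0.612, -0.0, 0.001]
wrist_force: [-0.0, -0.7, -0.5]
finger_gap: 15.3
clock 5.12 tcp [ 528.  -178.   273.7] q [-0.13  0.38  0.49  1.96 -0.23  0.86  0.23] F [-0.  -0.7 -0.5] gap 15.3
tool z [ 0.    -0.002 -1.   ] twist [ -0.    0.1 -55.5] offset cm [ 40.04 -12.13  -1.71]
```

View pics/z2.png

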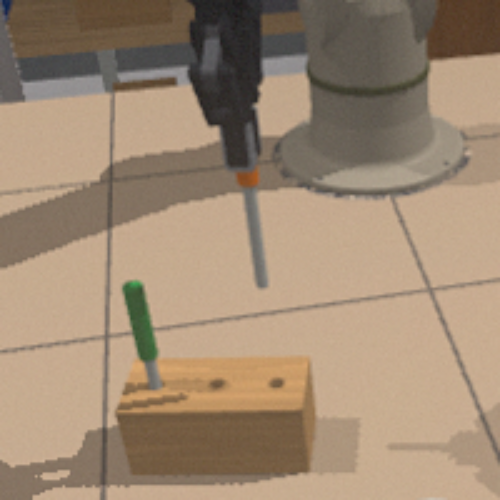

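The rod is clear of the rack. Its foot is at scene px (185,175), which fits a foot height of about 168 mm. The green rod is still in place. Next I carry it to the cup.

```bash
python3 -m handwheel '[{"twist":[0,0,-1],"offset":[0.8,-0.2,0],"fingers":1},{"twist":[0,0,-3],"offset":[2.4,-0.7,0],"fingers":1},{"twist":[0,0,-5],"offset":[4.6,-1.4,0],"fingers":1},{"twist":[0,0,-8],"offset":[7,-2.1,0],"fingers":1},{"twist":[0,0,-11],"offset":[9.4,-2.8,0],"fingers":1},{"twist":[0,0,-14],"offset":[11.8,-3.6,0],"fingers":1},{"twist":[0,0,-17],"offset":[14.2,-4.3,0],"fingers":1},{"twist":[0,0,-20],"offset":[16.6,-5,0],"fingers":1},{"twist":[0,0,-23],"offset":[19,-5.8,0],"fingers":1},{"twist":[0,0,-25],"offset":[20.5,-6.2,0],"fingers":1}]'; python3 go.py 511 240 273 30
```

```text
clock: 6.05
eef_pos: [518.8, 39.8, 272.8]
tcp_rot: [0.636, 0.771, -0.0, 0.001]
wrist_force: [-0.4, -0.6, -0.2]
finger_gap: 14.6
clock 6.05 tcp [518.8  39.8 272.8] q [-0.45  0.31  0.34  2.03 -0.14  0.82  0.17] F [-0.4 -0.6 -0.2] gap 14.6
tool z [ 0.001 -0.002 -1.   ] twist [  0.    0.1 -19.1] offset cm [19.8   3.04 -0.05]
```

```bash
python3 -m handwheel '[{"twist":[0,0,-2],"offset":[2.2,0.3,0],"fingers":1},{"twist":[0,0,-4],"offset":[4.6,0.7,0],"fingers":1},{"twist":[0,0,-7],"offset":[7,1.1,0],"fingers":1},{"twist":[0,0,-10],"offset":[9.6,1.5,0],"fingers":1},{"twist":[0,0,-13],"offset":[12.2,1.9,0],"fingers":1},{"twist":[0,0,-16],"offset":[14.8,2.3,0],"fingers":1},{"twist":[0,0,-19],"offset":[17,2.6,0],"fingers":1},{"twist":[0,0,-19],"offset":[18.8,2.9,0],"fingers":1},{"twist":[0,0,-19],"offset":[19.8,3,0],"fingers":1},{"twist":[0,0,-19],"offset":[19.8,3,0],"fingers":1}]'; python3 go.py 511 240 118 30
python3 - <<'E'
from rod import *
c=cap('scene','s3.png');t=cap('top','t3.png')
a=cv2.resize(c['image'][60:230,290:460],(400,400)); b=cv2.resize(t['image'][110:230,90:210],(400,400))
cv2.imwrite('pics/z3.png',np.hstack([a,b])[:,:,::-1])
for n,k in(('s',c),('t',t)): print(n,proj(k,[[511,240,273],[511,240,168],[511,240,100]]).round(0).tolist())
E
```

```text
clock: 6.88
eef_pos: [509.8, 242.4, 271.9]
tcp_rot: [0.499, 0.867, -0.001, 0.0]
wrist_force: [0.0, 0.6, -0.7]
finger_gap: 15.1
clock 6.88 tcp [509.8 242.4 271.9] q [-0.7   0.36  0.21  1.94 -0.1   0.85  0.09] F [ 0.   0.6 -0.7] gap 15.1
tool z [ 0.    -0.001 -1.   ] twist [-0.   0.1  0.2] offset cm [-2.500e-01 -1.000e-02  1.539e+01]
s [[386.0, 97.0], [377.0, 143.0], [372.0, 169.0]]
t [[115.0, 164.0], [130.0, 174.0], [138.0, 179.0]]
```

View pics/z3.png

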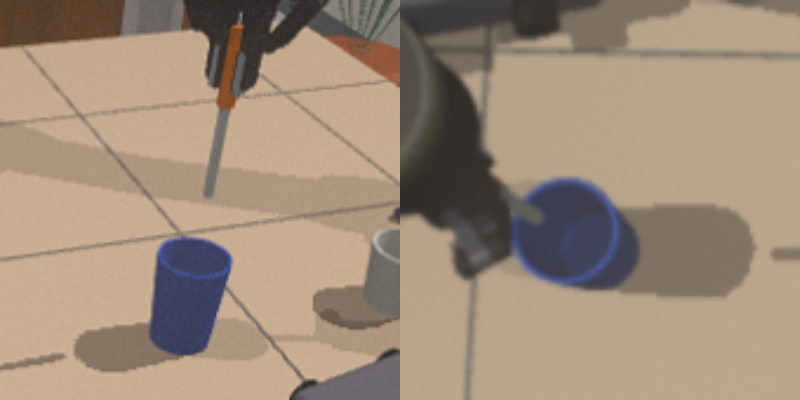

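The foot at (378,143) lines up with the cup axis. The rim centre measures (372,170), against a prediction of (372,169). Lowering into the cup.

```bash
python3 -m handwheel '[{"twist":[0,0,0],"offset":[-0.2,0,0.8],"fingers":1},{"twist":[0,0,0],"offset":[-0.2,0,2.4],"fingers":1},{"twist":[0,0,0],"offset":[-0.2,0,4],"fingers":1},{"twist":[0,0,0],"offset":[-0.2,0,5.6],"fingers":1},{"twist":[0,0,0],"offset":[-0.2,0,7.2],"fingers":1},{"twist":[0,0,0],"offset":[-0.2,0,8.8],"fingers":1},{"twist":[0,0,0],"offset":[-0.2,0,10.4],"fingers":1},{"twist":[0,0,0],"offset":[-0.2,0,11.8],"fingers":1},{"twist":[0,0,0],"offset":[-0.2,0,12.8],"fingers":1},{"twist":[0,0,0],"offset":[-0.2,0,13.5],"fingers":1}]'; python3 go.py 511 240 115 30
python3 -m handwheel '[{"twist":[0,0,0],"offset":[0,0,0.3],"fingers":1},{"twist":[0,0,0],"offset":[0,0,0.6],"fingers":1},{"twist":[0,0,0],"offset":[0,0,0.9],"fingers":1},{"twist":[0,0,0],"offset":[0,0,1.2],"fingers":1},{"twist":[0,0,0],"offset":[0,0,1.2],"fingers":1}]'; python3 go.py 511 240 115 30
python3 - <<'E'
from rod import *
c=cap('scene','s4.png');t=cap('top','t4.png')
a=cv2.resize(c['image'][60:230,290:460],(400,400)); b=cv2.resize(t['image'][110:230,90:210],(400,400))
cv2.imwrite('pics/z4.png',np.hstack([a,b])[:,:,::-1])
print(proj(c,[[511,240,99],[511,240,169]]),c['z_map'].shape)
E
```

```text
clock: 7.82
eef_pos: [511.3, 235.5, 135.9]
tcp_rot: [0.501, 0.865, -0.002, 0.001]
wrist_force: [0.3, 0.2, 0.0]
finger_gap: 15.1
clock 7.82 tcp [511.3 235.5 135.9] q [-0.65  0.54  0.16  2.06 -0.16  0.55  0.15] F [0.3 0.2 0. ] gap 15.1
tool z [-0.001 -0.004 -1.   ] twist [-0.1  0.2 -0.1] offset cm [0.41 0.2  2.09]
clock: 8.23
eef_pos: [511.3, 235.5, 123.8]
tcp_rot: [0.501, 0.865, -0.002, 0.001]
wrist_force: [0.4, 0.9, 0.1]
finger_gap: 15.0
clock 8.23 tcp [511.3 235.5 123.8] q [-0.64  0.56  0.16  2.07 -0.16  0.52  0.15] F [0.4 0.9 0.1] gap 15.0
tool z [-0.001 -0.004 -1.   ] twist [-0.1  0.2 -0.1] offset cm [0.41 0.2  0.88]
[[371.82196035 169.16522837]
 [377.02441109 142.3253656 ]] (384, 512)
```

View pics/z4.png

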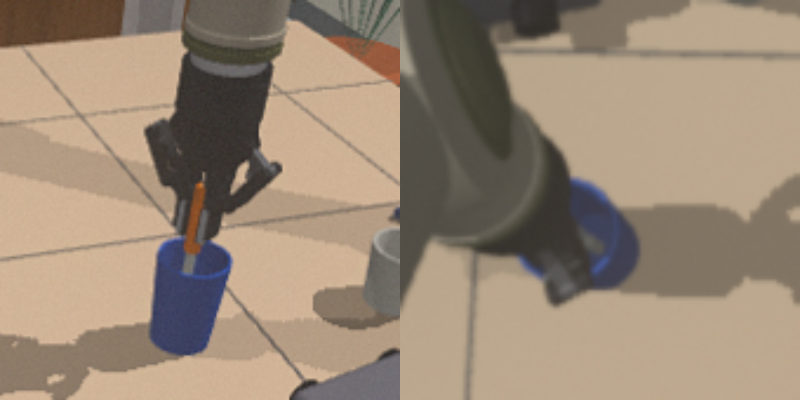

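The rod is inside the cup with its foot at about 18 mm, and the cup is upright. I'll lower slowly until it nearly touches.

```bash
python3 -m handwheel '[{"twist":[0,0,0],"offset":[0.2,0.1,0.2],"fingers":1},{"twist":[0,0,0],"offset":[0.4,0.2,0.4],"fingers":1},{"twist":[0,0,0],"offset":[0.4,0.2,0.6],"fingers":1},{"twist":[0,0,0],"offset":[0.4,0.2,0.8],"fingers":1},{"twist":[0,0,0],"offset":[0.4,0.2,0.8],"fingers":1}]'; python3 -m handwheel '[{"twist":[0,0,0],"offset":[0,0,0.1],"fingers":1},{"twist":[0,0,0],"offset":[0,0,0.1],"fingers":1}]'; python3 -m handwheel '[{"twist":[0,0,0],"offset":[0,0,0.1],"fingers":1},{"twist":[0,0,0],"offset":[0,0,0.1],"fingers":1}]'
```

```text
clock: 8.75
eef_pos: [510.9, 240.0, 115.7]
tcp_rot: [0.501, 0.865, -0.002, 0.001]
wrist_force: [-0.1, -0.8, 0.0]
finger_gap: 15.1
clock: 8.92
eef_pos: [510.8, 239.9, 114.4]
tcp_rot: [0.501, 0.865, -0.002, 0.001]
wrist_force: [0.2, -0.2, 0.5]
finger_gap: 14.6
clock: 9.08
eef_pos: [510.8, 239.8, 113.3]
tcp_rot: [0.501, 0.865, -0.002, 0.001]
wrist_force: [0.0, 0.9, -0.1]
finger_gap: 15.0
```

```bash
python3 -m handwheel '[{"twist":[0,0,0],"offset":[0,0,0.1],"fingers":1},{"twist":[0,0,0],"offset":[0,0,0.1],"fingers":1}]'; python3 -m handwheel '[{"twist":[0,0,0],"offset":[0,0,0.1],"fingers":1},{"twist":[0,0,0],"offset":[0,0,0.1],"fingers":1}]'
python3 - <<'E'
from rod import *
c=cap('scene','s5.png')
a=cv2.resize(c['image'][120:220,330:430],(600,600)); cv2.imwrite('pics/z5.png',a[:,:,::-1])
E
```

```text
clock: 9.25
eef_pos: [511.0, 239.9, 112.5]
tcp_rot: [0.501, 0.865, -0.002, 0.001]
wrist_force: [-0.0, 0.3, 1.7]
finger_gap: 15.1
clock: 9.42
eef_pos: [511.3, 239.9, 112.4]
tcp_rot: [0.501, 0.865, -0.001, 0.001]
wrist_force: [-1.8, -0.9, 11.0]
finger_gap: 14.8
```

View pics/z5.png

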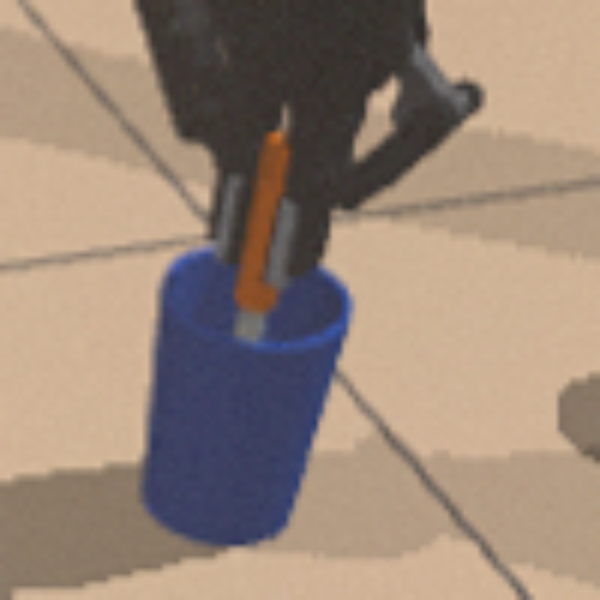

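The foot touched the cup bottom at TCP z ≈ 112.4, with the force rising to 11 N. I'll back off about 1 mm and open gradually.

```bash
python3 -m handwheel '[{"twist":[0,0,0],"offset":[0,0,-0.1],"fingers":1},{"twist":[0,0,0],"offset":[0,0,-0.1],"fingers":1}]'; python3 -m handwheel '[{"twist":[0,0,0],"offset":[0,0,0],"fingers":0.7},{"twist":[0,0,0],"offset":[0,0,0],"fingers":0.6},{"twist":[0,0,0],"offset":[0,0,0],"fingers":0.5},{"twist":[0,0,0],"offset":[0,0,0],"fingers":0.4},{"twist":[0,0,0],"offset":[0,0,0],"fingers":0.3},{"twist":[0,0,0],"offset":[0,0,0],"fingers":0.2},{"twist":[0,0,0],"offset":[0,0,0],"fingers":0.1},{"twist":[0,0,0],"offset":[0,0,0],"fingers":0},{"twist":[0,0,0],"offset":[0,0,0],"fingers":0},{"twist":[0,0,0],"offset":[0,0,0],"fingers":0}]'
python3 - <<'E'
from rod import *
c=cap('scene','s6.png');t=cap('top','t6.png')
a=cv2.resize(c['image'][120:220,330:430],(400,400)); b=cv2.resize(t['image'][110:230,90:210],(400,400))
cv2.imwrite('pics/z6.png',np.hstack([a,b])[:,:,::-1])
E
```

```text
clock: 9.63
eef_pos: [511.5, 240.0, 113.7]
tcp_rot: [0.501, 0.865, -0.001, 0.001]
wrist_force: [-0.0, 0.7, -0.6]
finger_gap: 15.0
clock: 10.47
eef_pos: [511.5, 239.9, 113.7]
tcp_rot: [0.501, 0.865, -0.001, 0.001]
wrist_force: [-0.2, -1.2, 0.7]
finger_gap: 85.4
```

View pics/z6.png

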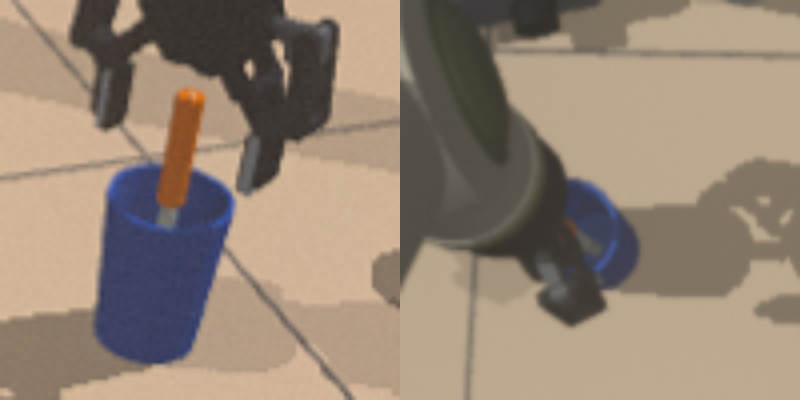

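The rod has been released and still stands free in the middle of the cup, with both fingers clear. I'll go straight up.

```bash
python3 -m handwheel '[{"twist":[0,0,0],"offset":[0,0,-0.8],"fingers":0},{"twist":[0,0,0],"offset":[0,0,-2.4],"fingers":0},{"twist":[0,0,0],"offset":[0,0,-4.2],"fingers":0},{"twist":[0,0,0],"offset":[0,0,-6],"fingers":0},{"twist":[0,0,0],"offset":[0,0,-8],"fingers":0},{"twist":[0,0,0],"offset":[0,0,-10],"fingers":0},{"twist":[0,0,0],"offset":[0,0,-12],"fingers":0},{"twist":[0,0,0],"offset":[0,0,-14],"fingers":0},{"twist":[0,0,0],"offset":[0,0,-15.5],"fingers":0},{"twist":[0,0,0],"offset":[0,0,-16],"fingers":0}]'
python3 -m handwheel '[{"twist":[0,0,0],"offset":[0,0,0],"fingers":0},{"twist":[0,0,0],"offset":[0,0,0],"fingers":0},{"twist":[0,0,0],"offset":[0,0,0],"fingers":0},{"twist":[0,0,0],"offset":[0,0,0],"fingers":0},{"twist":[0,0,0],"offset":[0,0,0],"fingers":0},{"twist":[0,0,0],"offset":[0,0,0],"fingers":0},{"twist":[0,0,0],"offset":[0,0,0],"fingers":0},{"twist":[0,0,0],"offset":[0,0,0],"fingers":0},{"twist":[0,0,0],"offset":[0,0,0],"fingers":0},{"twist":[0,0,0],"offset":[0,0,0],"fingers":0}]'
python3 - <<'E'
from rod import *
c=cap('scene','s7.png');t=cap('top','t7.png')
a=cv2.resize(c['image'],(512,384)); b=cv2.resize(c['image'][120:220,330:430],(280,384))
cv2.imwrite('pics/z7.png',np.hstack([a,b])[:,:,::-1])
W=cloud(c)
from m import meas
meas('s7.png','s'); print(np.argwhere(mask(c,'o',(340,110,410,200))).mean(0)[::-1])
E
```

```text
clock: 11.4
eef_pos: [512.2, 240.7, 276.6]
tcp_rot: [0.501, 0.865, 0.0, 0.002]
wrist_force: [-0.0, -0.1, 1.2]
finger_gap: 85.4
clock: 12.23
eef_pos: [512.2, 240.7, 276.5]
tcp_rot: [0.501, 0.865, 0.0, 0.002]
wrist_force: [1.6, -0.8, -0.7]
finger_gap: 85.5
s orange 35 px [382. 324.] min [892.  37.  99.] max [895.  93. 105.] med [892.9  67.9 101.9] dir [-0.76  0.65  0.  ]
   z 95 34 [892.9  67.6 101.7]
   z 105 1 [894.   72.8 105.2]
s green 26 px [135. 180.] min [ 503. -279.  105.] max [ 512. -268.  172.] med [ 510.3 -271.5  170. ] dir [-0.99 -0.11  0.  ]
   z 95 1 [ 512.3 -269.6  104.7]
   z 105 3 [ 510.6 -268.9  108.5]
   z 115 1 [ 510.5 -268.7  121. ]
   z 125 1 [ 510.7 -269.3  128.7]
   z 135 1 [ 510.3 -268.   135.6]
   z 165 19 [ 509.9 -273.1  170.5]
s cup 153 [476. 206.   6.] [547. 276. 103.]
  rim 92 512.6976928710938 239.67127990722656 36.776939392089844 102.90478109164485
  lsq [512.17398696 240.01939616] 33.59297564128709
s rack 2289 ((674.6602172851562, -173.47877502441406), (442.76898193359375, 226.51602172851562), 7.290238380432129)
[374.63513514 157.2972973 ]
```

View pics/z7.png

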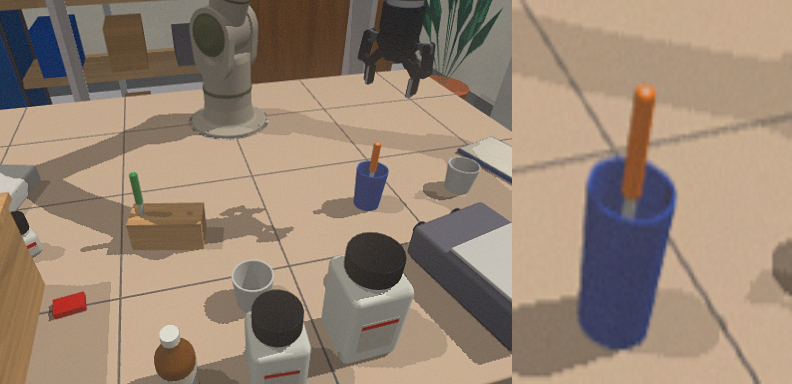

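The orange rod stands in the upright cup with its sleeve at (375,157). The green rod is still in the rack, and the gripper is well clear.

```bash
python3 -c "
from rig import env
env.job_done(); print(env.sense()['clock'])"
```

```text
the job is handed in; nothing more can be done
the job is handed in; nothing more can be done
```

The orange rod is standing in the blue cup and the job is handed in. The last clock reading was about 12 s of the 45 s allowed.

- **Moves:** I gripped the orange sleeve 125 mm above the foot and pulled the rod straight up out of the rack. I carried it to the cup with its foot about 165 mm above the table and lowered it inside.
- **Release:** I lowered until the foot touched the cup bottom, which the wrist force showed (11 N). I then raised it about 1 mm, opened the gripper gradually and went straight up.
- **Last checks:** In the final pictures, about 1.7 s after release, the rod stood upright in the cup and was not leaning on the rim. The cup was upright, at (512, 240) mm before and after. The green rod was still in its well with its top at about 170 mm, and the gripper was about 110 mm above the rod with wrist force near zero.
- **Disagreements:** None of the checks on the outcome failed. My automatic colour search did not find the orange rod from depth, and its rack measurement was unusable. I located the rod from its outline in the first two camera pictures and confirmed it with depth readings on the sleeve; the two agreed within about 2 mm.

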